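# Open the waste-well hatch with its lever

## Robot

A 7-joint arm with a two-finger parallel gripper is mounted at the origin on the work surface. World frame = base frame: x ahead of the robot, y to its left, z up, the work surface at z = 0. Lengths are in m, angles in degrees, forces in N, time in s.
With the tool pointing down it reaches from about 0.425 to 0.875 m from the base axis. Payload 4.7 kg.
Tool frame: the origin (TCP) lies midway between the tips of the shut fingers; the grasp point (between the pads) lies 19 mm behind it; y points along the fingers, x is the direction in which the jaws open and shut, and the axes are right-handed (so a half turn about y gives the same grasp; the last joint's range is limited). The gripper opens to 87 mm and grips with 3 to 60 N. Pads are 19 mm wide; open, the fingers measure 117 mm over their backs; the gripper's body (75 mm by 190 mm) begins 51 mm behind the grasp point.
Start: joints at [75.579, 18.392, -4.016, 83.108, 1.295, 78.541, -3.26], TCP at [0.171, -0.627, 0.223] pointing down, gripper open.
Joint ranges: [-163.93, 163.93], [-17.29, 119.83], [-79.2, 71.16], [3.27, 140.29], [-89.18, 269.18], [5.43, 117.66], [-154.24, 154.24]. Speed limits (degrees/s): [147.25, 147.25, 180, 180, 180, 180, 180].

## Interface

Orientations are given as [roll, pitch, yaw] about the fixed x, y, z axes, in that order (R = Rz(yaw) Ry(pitch) Rx(roll)).
In Python, from cell import env gives the robot as it stands.
- The arm moves only by the tool carry_out, never from a script. Its argument "targets" is a list of rows, each a list of 2 entries, a list of its own where there are three numbers: the shift along the tool's x, y, z in mm, then the turn, a rotation vector about the tool's x, y, z in degrees. A call has 1 to 12 rows; each row shifts and turns the commanded pose from where the row before left it, along the tool's axes as they then stand; what a row does not reach is not made up. A row lasts 1/10 s, in which the tool goes at most 50 mm and 8.59 degrees, less where a joint would pass 70% of its speed; a pose out of reach is approached as far as the arm can. A call with a gripper value outside its range is refused whole. "jaw" is the opening, from 0 (shut) to 1 (fully open), set as the call begins (left out, the last holds). The fingers move at their own pace and stop on an object; "squeeze" is the grip in N (left out, the last holds). Time passes only in rows, so rows that do not move let the fingers close. It gives the time, the measured TCP pose, the force and the opening at its end, in the units of the state.
- env.get_obs(): the state, without advancing time (a new reading comes with each control period).
- env.read_camera(name): name is "scene" or "top" or "wrist"; returns the picture (420x560x3 uint8, red, green, blue); there is no depth.
- env.get_calibration(name): a dict with "fx", "fy", "cx", "cy" (pixels), "R" (3x3) and "t" (3): a world point X has camera coordinates R X + t; the wrist camera has in their place "hand_eye" (4x4, takes a point from camera to tool coordinates, whose origin is the TCP and whose axes are the tool frame's). Camera axes: x right, y down, z forward; pixel columns grow to the right and rows downward; lengths in m; the calibration is good to about 2 mm. The wrist camera is an equidistant fisheye: a pixel r from the principal point sees the ray r / f radians off the axis. A picture is of the moment at which its call begins: read the wrist's pose just before it. get_calibration takes no time and is no camera call.
- env.sign_off(): hands the job in, once; it reports no verdict.
Trained networks look in the newest picture that a camera, given by its name, has taken for a name from the list of things; names that differ only in an ending like _2 or _b are one class to them, and where a whole thing is asked for, a point or a joint stands for the part that bears it (a point fixed in the world has none). Each returns a list of dicts, best first, with "p" (0 to 1); they miss things now and then, are a little off and sometimes report something else, mostly with a low value. They report only what shows in the picture. A call takes as long as a camera call. They do not tell look-alikes from the thing itself.
- env.outline_of(camera, label): "mask" (420x560 bool, what is visible of it) and "xy" ([column, row] in pixels, amid what is visible of it).
The state is a dict: "time_s": time; "qpos": joint angles; "joint_velocities": joint speeds; "effort": joint torques, N m; "tool_pos": TCP position; "tool_rot": TCP orientation; "force": force on the tool from outside, world axes, zero at the start; "wrist_torque": the same for the moment, N m; "grip_width": finger opening in m.
Only numpy, scipy, OpenCV 4.12 (cv2) and the standard library are available. Lean on these libraries where they do the work, as an engineer would, in place of code of your own. Each camera call takes 0.05 s, during which the arm holds its last target.

## Task

An amber jar has been left standing on the steel hatch of the waste well. Push it across, without lifting it or tipping it over, until it stands wholly off the hatch on the blue mat on the deck; then press the red pad at the long end of the lever all the way down to its stop, so that the lever (not your fingers) raises the heavy hatch, and finish while still holding the lever down with the hatch open. Leave the other cups and bottles where they stand.

Things in the scene. Friction and masses are not known exactly. Their poses are not given: they have to be found in the camera images.
- waste_unit: White unit, level deck 90 mm above the bench. Origin on the bench under the hatch centre; x to the rear deck, y to the hatch's hinge. Hatch: x -69 to 69, y -75 to 73 mm, top 1 mm above the deck. Deck to x -166 (front) and 166 (rear), y -85 to 145; blue curb 6 x 6 mm along front, rear and hinge-side edges. Lever yoke: dark cheeks at y -130, 108 mm tall, 44 mm wide
- jar_mid (a point): Centre (half-way up) of the amber jar with white cap: radius 26 mm, 75 mm high, about 0.25 kg, loose, standing on the hatch at the start. z is its upright axis
- mat: Flat blue mat, 80 mm (x) by 124 mm (y), under 1 mm thick, lying on the front or on the rear deck; it does not stop or slow the jar. Origin at its centre on the deck; axes parallel to those of waste_unit. The jar is to stand within it
- lever_pad (a point): Centre of the top face of the red pad (44 x 50 x 12 mm) at the lever's long end. The lever lies along unit y; its level pivot, parallel to unit x, is at unit x 0, y -130, 92 mm above the bench. Pad face: 185 mm from the pivot towards -y and 7 mm above the lever line. At rest 153 mm above the bench, sloping up 0.3 rad outwards; fully down 44 mm, sloping down 0.3 rad
- lever (a joint): Lever angle, rad: 0 at rest (long end up), 0.6 at its stop (long end down). About 4 to 7 N at the pad moves it; it returns by itself under the hatch's weight
- hatch (a joint): Hatch angle, rad: 0 shut and flush, about 0.33 when the lever is at its stop. Steel plate, about 3 kg, hinged along its +y edge; it falls shut unless the lever holds it
- hatch_edge (a point): Middle of the top of the hatch's free edge (the yellow-striped one, on the lever's side)
- cup: White plastic cup, radius 20 mm, 55 mm high, loose, standing on the deck on the opposite side of the hatch from the mat; leave it alone. Origin at the centre of its base
- cup2: Smaller white cup, radius 18 mm, 45 mm high, loose on the deck strip behind the hatch's hinge; leave it alone. Origin at its base
- beaker: Glass beaker, radius 28 mm, 68 mm high, loose on the bench beyond the lever; leave it alone. Origin at its base
- dropper: Small amber dropper bottle, radius 16 mm, 65 mm high, loose on the bench on the robot's side of the lever; leave it alone. Origin at its base
- stock: Amber bottle with blue cap, radius 30 mm, 120 mm high, loose at the right; leave it alone. Origin at its base
- crucible: White ceramic bowl, radius 25 mm, 50 mm high, loose at the right; leave it alone. Origin at its base
Mind the look-alikes: they are no part of the job. Leave any purple or yellow look-alike of the part that bears jar_mid alone.

How it is judged:
By the outcome, as a careful person would: the job done as asked, in the order asked, and still so for the second after the job is handed in, while the arm keeps its last pose, push and grip.
It also fails if it takes over 50 s, if anything falls off the work surface, if the arm or the gripper's body presses on something with over 40 N, if the wrist force passes 120 N, or if a joint passes its speed limit or range.

## Working session

There is one attempt and no reset: what is moved stays moved. The work goes in short steps, Python scripts to look and compute and a tool call to move; the robot and the scene stay as the last step left them, time stands still between calls to the robot, and variables do not carry over. Pictures are saved under pics/ and viewed, and the job is handed in when it is done.

Besides the shell and the picture viewer there is one more tool, called after "Request:" as name([rows], argument=value, ...), one row to a line, values as JSON. carry_out: Moves the arm, as the interface text tells. Its arguments: {"type":"object","properties":{"targets":{"type":"array","items":{"type":"array"}},"jaw":{"type":"number"},"squeeze":{"type":"number"}},"required":["targets"]}

```bash
mkdir -p pics; ls; python3 - <<'E'
from cell import env
import cv2,numpy as np
o=env.get_obs();print(o['time_s'],o['tool_pos'],o['tool_rot'],o['force'],o['grip_width'])
for c in ['scene','top']:
    im=env.read_camera(c);cv2.imwrite(f'pics/{c}0.png',im[:,:,::-1])
    k=env.get_calibration(c);print(c,k)
E
```

```text
pics
0.0 [ 0.17052054 -0.62667976  0.22148394] [-90.00705213   0.10693329 -74.7729909 ] [-0.09383777 -1.14396414 -0.85076811] 0.08702559760977337
scene {'fx': 479.5764101938236, 'fy': 479.5764101938236, 'cx': 286.5045295945836, 'cy': 218.661055715104, 'R': array([[-0.8475703 ,  0.53064541, -0.00632761],
       [ 0.40701694,  0.64236186, -0.64939083],
       [-0.34053165, -0.55297982, -0.76042851]]), 't': array([ 0.5048757 , -0.11753195,  1.30255772])}
top {'fx': 531.3093083171311, 'fy': 531.3093083171311, 'cx': 284.5490137123831, 'cy': 215.79094436167046, 'R': array([[-0.02766624, -0.99954596,  0.01193551],
       [-0.99294115,  0.02610185, -0.11570035],
       [ 0.11533627, -0.01505225, -0.99321245]]), 't': array([-0.05203193,  0.55184953,  1.36708624])}
```

View pics/scene0.png

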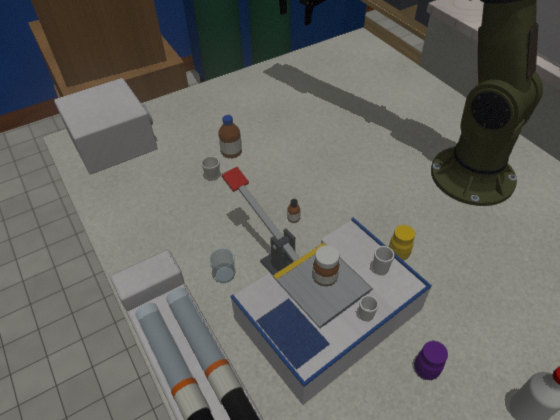

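View pics/top0.png

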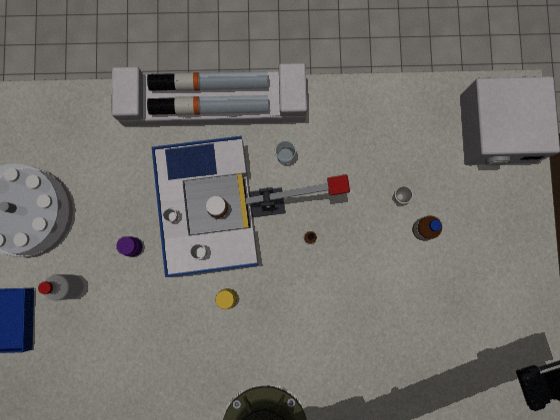

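```bash
cat > h.py <<'E'
from cell import env
import cv2,numpy as np
def ray(c,uv,z):
    k=env.get_calibration(c);R=np.array(k['R']);t=np.array(k['t'])
    d=R.T@np.array([(uv[0]-k['cx'])/k['fx'],(uv[1]-k['cy'])/k['fy'],1]);o=-R.T@t
    return (o+d*(z-o[2])/d[2])
def proj(c,X):
    k=env.get_calibration(c);p=np.array(k['R'])@np.array(X)+np.array(k['t'])
    return np.array([k['fx']*p[0]/p[2]+k['cx'],k['fy']*p[1]/p[2]+k['cy']])
E
python3 - <<'E'
from h import *
np.set_printoptions(precision=4,suppress=True)
H={'mat':.091,'lever_pad':.153,'jar_mid':.1285,'waste_unit':.09,'hatch':.091,'cup':.1175,'cup2':.112,'beaker':.034,'dropper':.03}
for c in ['top','scene']:
    im=env.read_camera(c); ov=im.copy()
    for n,z in H.items():
        for r in env.outline_of(c,n)[:3]:
            m=r['mask'].astype(np.uint8)
            if r['p']<.2: continue
            ys,xs=np.nonzero(m)
            cen=np.array([xs.mean(),ys.mean()])
            rc=cv2.minAreaRect(np.c_[xs,ys].astype(np.float32))
            print(c,n,round(r['p'],2),m.sum(),cen,ray(c,cen,z),)
            if n in('mat','hatch','waste_unit','lever_pad'):
                print('   rect',[ray(c,p,z)[:2].round(4).tolist() for p in cv2.boxPoints(rc)])
            cs,_=cv2.findContours(m,0,2);cv2.drawContours(ov,cs,-1,(0,255,0),1)
    cv2.imwrite(f'pics/ov_{c}.png',ov[:,:,::-1])
E
```

```text
top mat 0.61 1504 [190.4541 161.0844] [0.69   0.1698 0.091 ]
   rect [[0.7238, 0.2364], [0.7367, 0.1123], [0.6564, 0.1035], [0.6438, 0.2268]]
top lever_pad 0.9 949 [307.3372 189.549 ] [ 0.5987 -0.122   0.153 ]
   rect [[0.5938, 0.0308], [0.6378, -0.2192], [0.5922, -0.2262], [0.5487, 0.0227]]
top jar_mid 0.97 428 [217.0467 206.8925] [0.5654 0.0995 0.1285]
top jar_mid 0.88 357 [226.2493 298.1485] [0.3434 0.0803 0.1285]
top jar_mid 0.73 444 [129.3131 245.7207] [0.4759 0.3133 0.1285]
top waste_unit 0.87 11626 [218.3426 209.7112] [0.5634 0.1006 0.09  ]
   rect [[0.7344, 0.2731], [0.7787, -0.2222], [0.4377, -0.2453], [0.3977, 0.2362]]
top waste_unit 0.26 382 [284.4686 151.301 ] [ 0.7098 -0.0704  0.09  ]
   rect [[0.74, -0.0469], [0.7388, -0.0957], [0.6786, -0.0939], [0.6799, -0.0454]]
top hatch 0.96 2846 [214.7439 203.3412] [0.5797 0.1094 0.091 ]
   rect [[0.6398, 0.1942], [0.6555, 0.0398], [0.5173, 0.0254], [0.5022, 0.178]]
top cup 0.65 224 [197.7946 250.7366] [0.4598 0.1492 0.1175]
top cup 0.57 995 [306.2432 189.8533] [ 0.6039 -0.1214  0.1175]
top cup 0.55 202 [169.9703 214.8267] [0.5502
[... 857 characters left out ...]
[0.3988, 0.2584], [0.7465, 0.2945]]
scene hatch 0.74 3585 [320.5902 288.5439] [0.5895 0.1206 0.091 ]
   rect [[0.6575, 0.042], [0.5045, 0.0012], [0.5031, 0.1775], [0.6431, 0.2034]]
scene cup 0.72 412 [367.5607 307.4417] [0.5488 0.2155 0.1175]
scene cup 0.58 485 [382.3856 259.6433] [0.4542 0.1442 0.1175]
scene cup 0.46 1111 [257.1242 207.9541] [ 0.5999 -0.1157  0.1175]
scene cup2 0.72 412 [367.5607 307.4417] [0.5462 0.2133 0.112 ]
scene cup2 0.58 485 [382.3856 259.6433] [0.451  0.1415 0.112 ]
scene cup2 0.46 1111 [257.1242 207.9541] [ 0.5977 -0.1201  0.112 ]
scene beaker 0.86 711 [222.1871 264.3108] [ 0.717  -0.0776  0.034 ]
scene dropper 0.81 223 [293.2152 211.6682] [ 0.4959 -0.1278  0.03  ]
```

Request:
carry_out([
  [[0, 0, 0], [0, -4.8, 0]],
  [[0, 0, 0], [0, -4.8, 0]],
  [[-14.5, 0, 40.5], [0, -4.9, 0]],
  [[-14.5, 0, 40.5], [0, 0, 0]],
  [[-14.5, 0, 40.5], [0, 0, 0]],
  [[-14.5, 0, 40.5], [0, 0, 0]],
  [[-14.5, 0, 40.5], [0, 0, 0]],
  [[-14.5, 0, 40.5], [0, 0, 0]],
  [[-14.5, 0, 40.5], [0, 0, 0]],
  [[-14.5, 0, 40.5], [0, 0, 0]],
  [[-14.5, 0, 40.5], [0, 0, 0]],
  [[0, 0, 0], [0, 0, 0]],
], jaw=0.43)

```text
time_s: 2.3
tool_pos: [0.4303, -0.3289, 0.2231]
tool_rot: [-89.8, 0.0, -59.6]
force: [-0.0, 0.5, -0.1]
grip_width: 0.0376
```

Request:
carry_out([
  [[-33.5, 0, 31.5], [0, 0, 0]],
  [[-33.5, 0, 31.5], [0, 0, 0]],
  [[-33.5, 0, 31.5], [0, 0, 0]],
  [[-33.5, 0, 31.5], [0, 0, 0]],
  [[-33.5, 0, 31.5], [0, 0, 0]],
  [[-33.5, 0, 31.5], [0, 0, 0]],
  [[-33.5, 0, 31.5], [0, 0, 0]],
  [[-33.5, 0, 31.5], [0, 0, 0]],
  [[-33.5, 0, 31.5], [0, 0, 0]],
  [[0, 0, 0], [0, 0, 0]],
  [[0, 0, 0], [0, 0, 0]],
])

```text
time_s: 3.4
tool_pos: [0.5219, 0.0676, 0.2225]
tool_rot: [-90.0, -0.0, -60.1]
force: [-0.6, -0.8, -0.3]
grip_width: 0.0374
```

```bash
python3 - <<'E'
from h import *
o=env.get_obs();print(o['tool_pos'],o['tool_rot'])
a=env.read_camera('wrist');b=env.read_camera('scene')
cv2.imwrite('pics/w1.png',a[:,:,::-1]);cv2.imwrite('pics/s1.png',b[:,:,::-1])
E
```

```text
[0.52185301 0.06756164 0.22253206] [-9.00128504e+01 -9.11456349e-03 -6.01117440e+01]
```

View pics/w1.png

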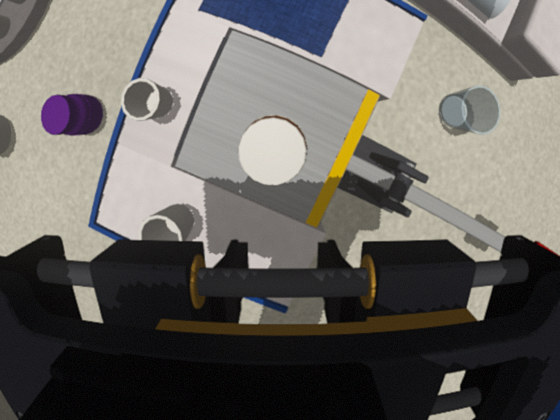

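View pics/s1.png

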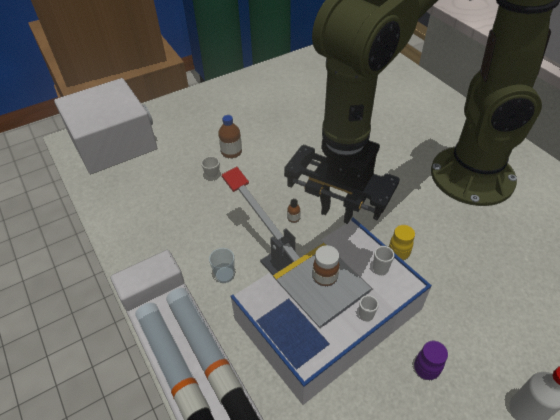

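Request:
carry_out([
  [[-6.5, 20, 0], [0, 0, 0]],
  [[0, 30, 0], [0, 0, 0]],
  [[0, 30, 0], [0, 0, 0]],
  [[0, 20, 0], [0, 0, 0]],
  [[0, 10, 0], [0, 0, 0]],
  [[0, 0, 0], [0, 0, 0]],
  [[0, 0, 0], [0, 0, 0]],
])

```text
time_s: 4.2
tool_pos: [0.5193, 0.0717, 0.1134]
tool_rot: [-89.9, -0.0, -60.3]
force: [0.9, 0.1, -0.0]
grip_width: 0.0374
```

Request:
carry_out([
  [[-1.5, 0, 7], [0, 0, 0]],
  [[0, 0, 8], [0, 0, 0]],
  [[0, 0, 6], [0, 0, 0]],
  [[0, 0, 5], [0, 0, 0]],
  [[0, 0, 5], [0, 0, 0]],
  [[0, 0, 5], [0, 0, 0]],
  [[0, 0, 6], [0, 0, 0]],
  [[0, 0, 6], [0, 0, 0]],
  [[0, 0, 6], [0, 0, 0]],
  [[0, 0, 6], [0, 0, 0]],
  [[0, 0, 0], [0, 0, 0]],
])

```text
time_s: 5.3
tool_pos: [0.5711, 0.1043, 0.1124]
tool_rot: [-89.9, 0.0, -60.2]
force: [-0.3, 0.1, -0.1]
grip_width: 0.0376
```

```bash
cat > look.py <<'E'
from h import *
import sys
n=sys.argv[1]
o=env.get_obs();print(o['time_s'],o['tool_pos'],o['tool_rot'],o['force'])
a=env.read_camera('wrist');b=env.read_camera('scene')
for r in env.outline_of('scene','jar_mid'):
    ys,xs=np.nonzero(r['mask']);print(r['p'],len(xs),xs.mean(),ys.mean(),ray('scene',(xs.mean(),ys.mean()),.1285))
cv2.imwrite(f'pics/j{n}.png',np.hstack([cv2.resize(a,(400,300)),cv2.resize(b[150:390,190:470],(400,343))[:300]])[:,:,::-1])
E
python3 look.py 2
```

```text
5.3 [0.57107113 0.10432547 0.11244364] [-8.99048888e+01  2.32934282e-02 -6.02377156e+01] [-0.33517356  0.06910886 -0.12097605]
0.87 998 430.3677354709419 359.9799599198397 [0.52653098 0.35870955 0.1285    ]
0.78 903 317.73643410852713 280.21816168327797 [0.59834148 0.12047608 0.1285    ]
0.6 662 402.47885196374625 240.64803625377644 [0.39438313 0.13409761 0.1285    ]
```

View pics/j2.png

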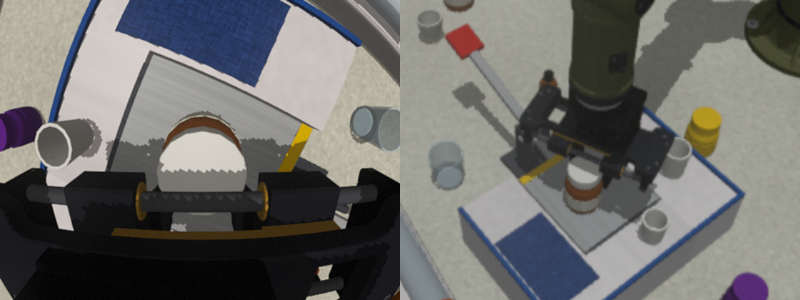

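Request:
carry_out([
  [[0, 0, 5], [0, 0, 0]],
  [[0, 0, 8], [0, 0, 0]],
  [[0, 0, 10], [0, 0, 0]],
  [[0.5, 0, 10], [0, 0, 0]],
  [[0.5, 0, 10], [0, 0, 0]],
  [[0.5, 0, 10], [0, 0, 0]],
  [[0, 0, 10], [0, 0, 0]],
  [[0, 0, 10], [0, 0, 0]],
  [[0, 0, 9], [0, 0, 0]],
  [[0, 0, 6], [0, 0, 0]],
  [[0, 0, 4], [0, 0, 0]],
  [[0, 0, 0], [0, 0, 0]],
])

```text
time_s: 6.65
tool_pos: [0.651, 0.1483, 0.1124]
tool_rot: [-90.0, 0.0, -60.3]
force: [-1.2, -0.6, -0.7]
grip_width: 0.0376
```

```bash
python3 look.py 3
```

```text
6.65 [0.65096979 0.14831259 0.1123788 ] [-8.99820743e+01  2.24000793e-02 -6.02526416e+01] [-1.22491215 -0.59635298 -0.73012215]
0.82 991 430.76185671039354 359.9384460141271 [0.52590463 0.35901525 0.1285    ]
0.81 635 402.50866141732286 240.51968503937007 [0.39410707 0.13387288 0.1285    ]
0.69 916 295.4279475982533 317.3613537117904 [0.67888266 0.16537113 0.1285    ]
0.3 13235 331.1814884775217 304.08726860596903 [0.60708671 0.17773316 0.1285    ]
```

View pics/j3.png

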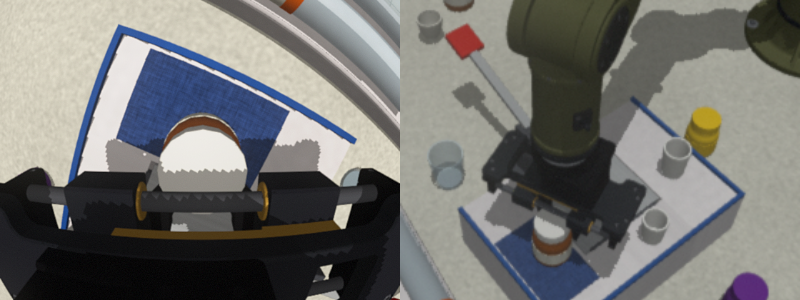

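Request:
carry_out([
  [[0, 0, 4], [0, 0, 0]],
  [[0, 0, 4], [0, 0, 0]],
  [[0, 0, 4], [0, 0, 0]],
  [[0, 0, 0], [0, 0, 0]],
  [[0, 0, 0], [0, 0, 0]],
  [[0, 0, -10], [0, 0, 0]],
  [[0, 0, -15], [0, 0, 0]],
  [[0, 0, -15], [0, 0, 0]],
  [[0, -40, 0], [0, 0, 0]],
  [[0, -45, 0], [0, 0, 0]],
  [[0, -20, 0], [0, 0, 0]],
  [[0, 0, 0], [0, 0, 0]],
])

```text
time_s: 8.0
tool_pos: [0.6278, 0.1346, 0.222]
tool_rot: [-89.6, -0.2, -60.3]
force: [-0.5, 0.6, -0.3]
grip_width: 0.037
```

```bash
python3 look.py 4
```

```text
8.0 [0.62782919 0.13462378 0.2220406 ] [-89.60940191  -0.16706778 -60.27551672] [-0.46505919  0.59444912 -0.26870203]
0.91 960 430.603125 359.99791666666664 [0.52621077 0.35894975 0.1285    ]
0.88 636 402.2059748427673 240.71069182389937 [0.39497045 0.13392081 0.1285    ]
0.69 960 292.4760416666667 320.20625 [0.68660764 0.16738863 0.1285    ]
```

View pics/j4.png

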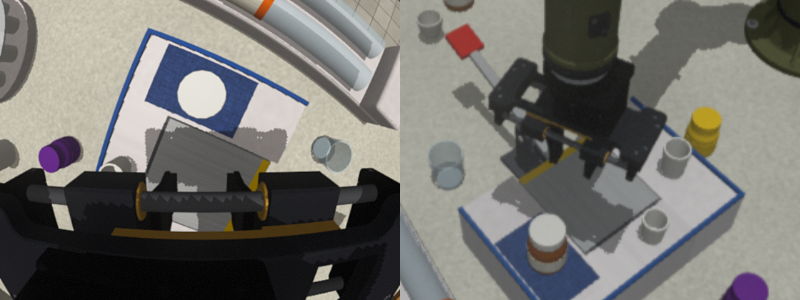

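```bash
python3 - <<'E'
from h import *
for c,roi in(('top0',(320,170,355,200)),('scene0',(215,160,255,195))):
    im=cv2.imread(f'pics/{c}.png').astype(int);b,g,r=im[...,0],im[...,1],im[...,2]
    m=(r>110)&(g<r*.5)&(b<r*.5)
    x0,y0,x1,y1=roi;k=np.zeros_like(m);k[y0:y1,x0:x1]=1;m&=k
    ys,xs=np.nonzero(m);print(c,len(xs),xs.min(),xs.max(),ys.min(),ys.max(),ray(c[:-1],(xs.mean(),ys.mean()),.153))
for r in env.outline_of('top','stock')[:1]+env.outline_of('top','crucible')[:1]: print(r['p'],r['xy'],ray('top',r['xy'],.05))
E
```

```text
top0 277 328 347 175 193 [ 0.60978681 -0.19676597  0.153     ]
scene0 315 223 247 167 189 [ 0.61161012 -0.19344432  0.153     ]
0.6 [402.0, 192.1] [ 0.60259581 -0.3761224   0.05      ]
```

Request:
carry_out([
  [[0, 0, 0], [0, 8, 0]],
  [[0, 0, 0], [0, 8, 0]],
  [[0, 0, 0], [0, 8, 0]],
  [[40.5, 0, -6.5], [0, 0, 0]],
  [[40.5, 0, -6.5], [0, 0, 0]],
  [[40.5, 0, -6.5], [0, 0, 0]],
  [[40.5, 0, -6.5], [0, 0, 0]],
  [[40.5, 0, -6.5], [0, 0, 0]],
  [[40.5, 0, -6.5], [0, 0, 0]],
  [[40.5, 0, -6.5], [0, 0, 0]],
  [[40.5, 0, -6.5], [0, 0, 0]],
  [[0, 0, 0], [0, 0, 0]],
], jaw=0)

```text
time_s: 9.45
tool_pos: [0.6043, -0.2031, 0.2152]
tool_rot: [-90.2, -0.2, -84.9]
force: [-0.6, -0.3, -1.1]
grip_width: 0.0004
```

```bash
python3 look.py 5
```

```text
9.45 [ 0.60433288 -0.20305616  0.21519814] [-90.24650388  -0.18405085 -84.93068206] [-0.61483361 -0.25337437 -1.09513263]
0.93 981 292.3374108053007 320.1060142711519 [0.6867125  0.16708067 0.1285    ]
0.92 990 430.4888888888889 359.7848484848485 [0.52610862 0.35855764 0.1285    ]
0.62 647 402.54095826893354 240.73106646058733 [0.39441906 0.13433319 0.1285    ]
```

View pics/j5.png

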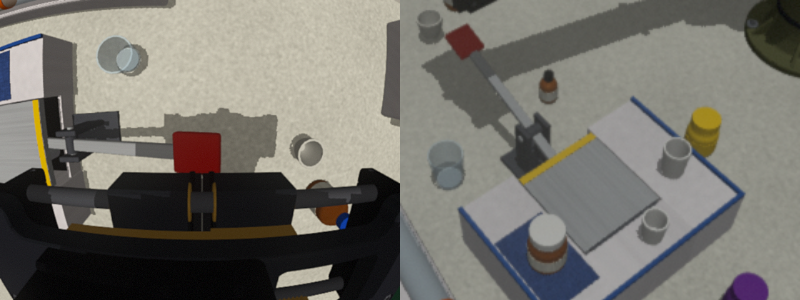

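```bash
python3 - <<'E'
from h import *
print(ray('top',(435,226),.12),ray('top',(427,231),.05),ray('scene',(228,119),.12),ray('scene',(211,168),.03))
E
```

```text
[ 0.50491299 -0.43648607  0.12      ] [ 0.49866232 -0.4358273   0.05      ] [ 0.50867877 -0.43095739  0.12      ] [ 0.59808218 -0.37690042  0.03      ]
```

Request:
carry_out([
  [[-3.5, 20, 3.5], [0, 0, 0]],
  [[-4, 20, 3.5], [0, 0, 0]],
  [[0, 10, 0], [0, 0, 0]],
  [[0, 0, 0], [0, 0, 0]],
])

```text
time_s: 10.0
tool_pos: [0.6122, -0.1835, 0.1656]
tool_rot: [-90.2, 0.1, -84.1]
force: [-1.0, 0.2, -0.7]
grip_width: 0.0004
```

Request:
carry_out([
  [[12, 0, 0], [0, 0, 0]],
  [[0, 0, 0], [0, 0, 0]],
  [[0, 4, 0], [0, 0, 0]],
  [[0, 4, 0], [0, 0, 0]],
  [[0, 0, 0], [0, 0, 0]],
])

```text
time_s: 10.5
tool_pos: [0.6139, -0.1972, 0.1589]
tool_rot: [-90.1, 0.0, -84.3]
force: [-1.0, -0.3, 0.3]
grip_width: 0.001
```

Request:
carry_out([
  [[2, 5, 0], [0, 0, 0]],
  [[2, 8, 0], [0, 0, 0]],
  [[2, 9, 0], [0, 0, 0]],
  [[2, 9, 0], [0, 0, 0]],
  [[1, 9, 0], [0, 0, 0]],
  [[1, 9, 0], [0, 0, 0]],
  [[0, 9, 0], [0, 0, 0]],
  [[-1, 9, 0], [0, 0, 0]],
  [[-1, 9, 0], [0, 0, 0]],
  [[-1, 8, 0], [0, 0, 0]],
  [[-1, 8, 0], [0, 0, 0]],
  [[0, 0, 0], [0, 0, 0]],
])

```text
time_s: 11.7
tool_pos: [0.6154, -0.2063, 0.0677]
tool_rot: [-89.9, -0.2, -84.4]
force: [-0.8, -3.7, 3.7]
grip_width: 0.0003
```

```bash
python3 look.py 6
```

```text
11.7 [ 0.61540595 -0.20633613  0.06771766] [-89.92508933  -0.207222   -84.36582922] [-0.75035704 -3.66246651  3.66011132]
0.76 953 430.8740818467996 359.8740818467996 [0.52566    0.35903149 0.1285    ]
0.72 1011 292.59050445103856 320.30365974282887 [0.68653713 0.16766803 0.1285    ]
0.59 601 402.26955074875207 240.8901830282862 [0.39517171 0.13435163 0.1285    ]
0.53 4861 321.8944661592265 279.5498868545567 [0.59061346 0.12353179 0.1285    ]
```

View pics/j6.png

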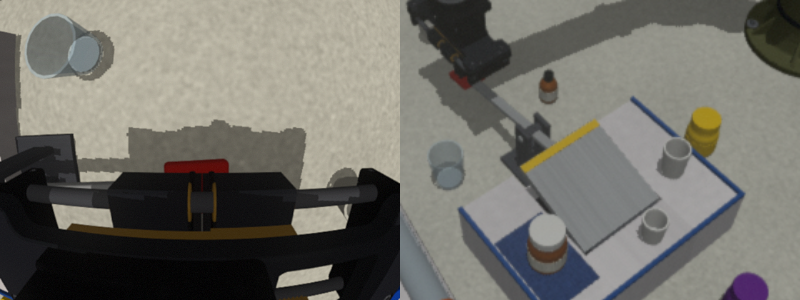

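Request:
carry_out([
  [[-1, 5, 0], [0, 0, 0]],
  [[-1, 5, 0], [0, 0, 0]],
  [[-1, 5, 0], [0, 0, 0]],
  [[-1, 3, 0], [0, 0, 0]],
  [[0, 2, 0], [0, 0, 0]],
  [[0, 0, 0], [0, 0, 0]],
])

```text
time_s: 12.45
tool_pos: [0.6149, -0.2007, 0.048]
tool_rot: [-90.0, -0.1, -84.3]
force: [1.0, -4.9, 3.7]
grip_width: 0.0004
```

Request:
carry_out([
  [[0, 2, 0], [0, 0, 0]],
  [[0, 1.5, 0], [0, 0, 0]],
  [[0, 0, 0], [0, 0, 0]],
  [[0, 0, 0], [0, 0, 0]],
])

```text
time_s: 12.85
tool_pos: [0.6149, -0.2001, 0.0455]
tool_rot: [-90.0, -0.1, -84.3]
force: [-2.1, -3.9, 9.4]
grip_width: 0.0006
```

Request:
carry_out([
  [[0, 1.5, 0], [0, 0, 0]],
  [[0, 1.5, 0], [0, 0, 0]],
  [[0, 0, 0], [0, 0, 0]],
  [[0, 0, 0], [0, 0, 0]],
])

```text
time_s: 13.25
tool_pos: [0.6151, -0.2002, 0.0451]
tool_rot: [-90.0, -0.1, -84.3]
force: [-6.4, -3.2, 22.8]
grip_width: 0.0008
```

```bash
python3 look.py 7; python3 - <<'E'
from h import *
b=env.read_camera('scene');cv2.imwrite('pics/s7.png',cv2.resize(b[130:350,180:480],(800,586))[:,:,::-1])
E
```

```text
13.25 [ 0.61509202 -0.20017498  0.04514919] [-89.96455443  -0.14193792 -84.28384917] [-6.35919795 -3.20989542 22.81376515]
0.97 1034 292.59090909090907 320.48742746615085 [0.68673793 0.16798433 0.1285    ]
0.92 638 402.4608150470219 241.00313479623824 [0.39503343 0.13479025 0.1285    ]
0.65 983 430.60732451678535 360.0946083418108 [0.52632649 0.3590839  0.1285    ]
```

View pics/s7.png

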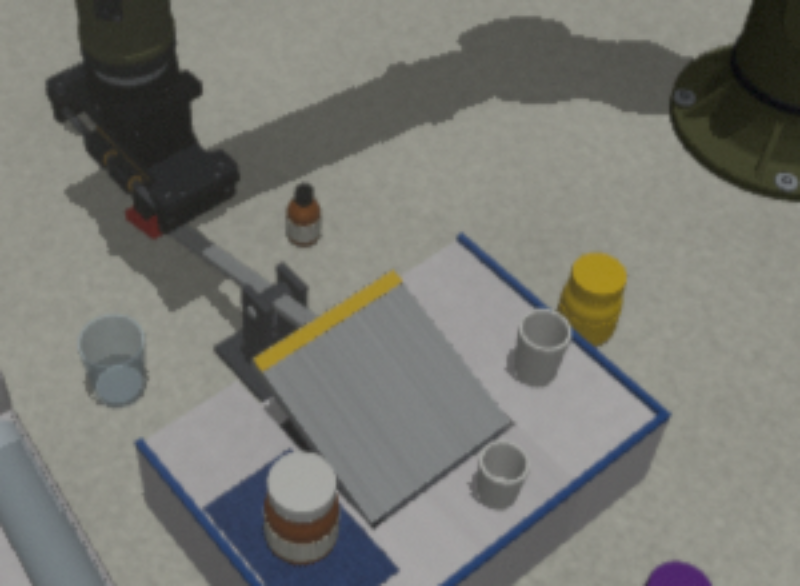

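```bash
python3 - <<'E'
from h import *
a=np.radians(5.9)
U=lambda x,y,z:(.5788+x*np.cos(a)-y*np.sin(a),.110+x*np.sin(a)+y*np.cos(a),z)
for th in(.25,.3,.33,.36):print(th,proj('scene',U(0,.073-.148*np.cos(th),.091+.148*np.sin(th))))
im=env.read_camera('top');cv2.imwrite('pics/t8.png',cv2.resize(im[120:290,140:420],(800,486))[:,:,::-1])
o=env.get_obs();print(o['force'],o['tool_pos'])
E
```

```text
0.25 [300.43246425 249.76040186]
0.3 [301.10853512 248.28525019]
0.33 [301.57088539 247.45864012]
0.36 [302.07595073 246.67735448]
[-7.17831689 -2.90032889 21.62114382] [ 0.61508486 -0.20017232  0.04514734]
```

View pics/t8.png

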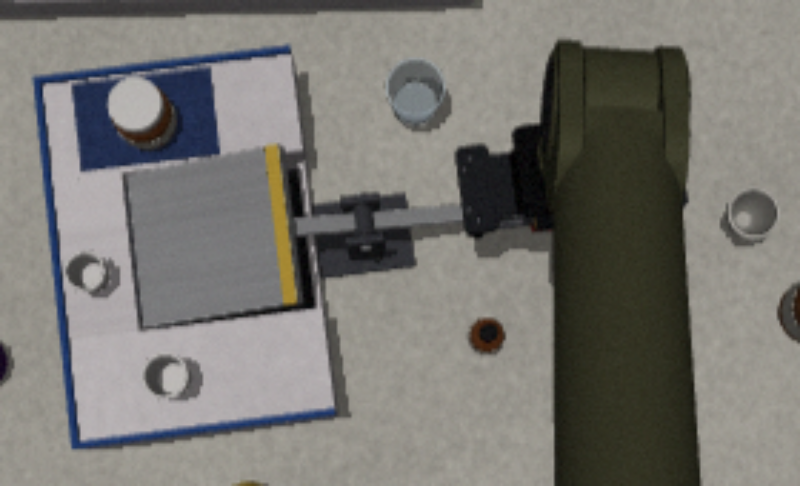

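```bash
python3 - <<'E'
from cell import env
o=env.get_obs();print(o['time_s'],o['force']);print(env.sign_off())
E
```

```text
13.5 [-7.17831689 -2.90032889 21.62114382]
the job is handed in; nothing more can be done
None
```

I pushed the amber jar across onto the blue mat, then pressed the red pad down to its stop. I handed the job in at 13.5 s with the arm still holding the lever down and the hatch open; sign-off gave no verdict.

- **Jar:** I pushed it with both fingers in contact low on its side. It stands upright at about (0.687, 0.168) m, against a mat centre of about (0.690, 0.171) m. That puts it about 5 mm off centre and wholly off the hatch. Its position did not change while I pressed the lever.
- **Lever:** The last 3 mm of commanded press moved the tool only 0.4 mm, and the force rose from 9 to 23 N, so I take it to be at its stop. The upward force then held at about 22 N. There is also a steady sideways force of about 7 N at the tool.
- **Hatch:** Reading the free edge by hand in the scene camera gave a row position fitting about 0.26 rad and a column position fitting more than 0.36 rad. The two disagree by about 2 pixels, which is within my reading error around the expected 0.33 rad.
- **Other things:** In the last pictures the cups, dropper, beaker and the purple and yellow look-alikes show no sign of having been moved. I did not measure them again, and the arm partly hid the bottle at the right.

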